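Feed the long piston pin home in the measuring track

ROBOT

A 6-joint arm with a two-finger parallel gripper is mounted at the origin on the work surface. World frame = base frame: x ahead of the robot, y to its left, z up, the work surface at z = 0. Lengths are in m, angles in rad, forces in N, time in s.
With the tool pointing down it reaches from about 0.35 to 0.975 m from the base axis. Payload 4.9 kg.
Tool frame: the origin (TCP) lies at the centre of the arm's flange, where the gripper is bolted on; the fingertips stand 173 mm ahead of it and the grasp point (between the pads) lies 155 mm ahead of it; z points along the fingers, x is the direction in which the jaws open and shut, and the axes are right-handed (so a half turn about z gives the same grasp; the last joint's range is limited). The gripper opens to 85 mm and grips with 20 to 120 N. Pads are 22 mm wide; open, the fingers measure 114 mm over their backs; the gripper's body (76 mm by 85 mm) begins 54 mm behind the grasp point. The pads swing forward as they close: fully open they stand 13 mm farther back than shut.
Start: joints at [-1.252, 0.053, 1.613, -0, 1.476, -0.119], TCP at [0.265, -0.566, 0.405] pointing down, gripper open.
Joint ranges: [-3.01, 3.01], [-1.01, 2.22], [0.06, 2.58], [-1.02, 4.17], [0.09, 2.62], [-3.14, 3.14]. Speed limits (rad/s): [2.57, 2.57, 3.14, 3.14, 3.14, 3.14].

INTERFACE

Orientations are given as [roll, pitch, yaw] about the fixed x, y, z axes, in that order (R = Rz(yaw) Ry(pitch) Rx(roll)).
In Python, from workcell import move_ptp, move_linear, move_joints, gripper_to, hold, inverse_kinematics, get_obs, camera, camera_info, PlanningError, job_done gives the robot as it stands. Calls block until the motion is done:
- move_ptp(position, orientation): joint-space move of the TCP to a pose.
- move_linear(position, velocity=0.15, rotation=None): straight line of the TCP; rotation=None keeps the orientation; velocity is the mean speed in m/s.
- move_joints(angles): joint-space move.
- gripper_to(opening, newtons=None): finger opening in m; newtons is the grip in N (None keeps the last); returns when the fingers have stopped.
- hold(seconds).
- inverse_kinematics(position, orientation): joint angles nearest the present ones, or None.
- get_obs(): the state.
- camera(name): name is "scene" or "top"; returns the picture (400x640x3 uint8, blue, green, red); there is no depth.
- camera_info(name): a dict with "mtx" (3x3 intrinsics, pixels), "xyz" and "rotation" of the camera in the world. Camera axes: x right, y down, z forward; pixel columns grow to the right and rows downward; lengths in m; the calibration is good to about 2 mm. A picture is of the moment at which its call begins. camera_info takes no time and is no camera call.
A pose or a line that the arm cannot do raises PlanningError and nothing moves.
- job_done(): hands the job in, once; it reports no verdict.
The state is a dict: "clock": time; "joint_positions": joint angles; "joint_vel": joint speeds; "effort": joint torques, N m; "tool_pos": TCP position; "eef_rot": TCP orientation; "ft_force": force on the tool from outside, world axes, zero at the start; "wrist_torque": the same for the moment, N m; "grip_width": finger opening in m.
Only numpy, scipy, OpenCV 4.12 (cv2) and the standard library are available. Lean on these libraries where they do the work, as an engineer would, in place of code of your own. Each camera call takes 0.05 s, during which the arm holds its last target.

TASK

Two piston pins, a long one and a short one, lie in the two lanes of the pin measuring track on the engine bench. Pick up the wooden push stick and use it to feed the long pin along its lane until it is fully home against the end stop, then let go of the stick; it may stay standing in the lane behind the pin. Do not touch either pin with the gripper or the arm, and leave the short pin where it lies.

Things in the scene. Friction and masses are not known exactly. Their poses are not given: they have to be found in the camera images.
- push_stick_center (a point): Light-wood push stick, an upside-down T standing loose left or right of the track. Foot 120 mm long (x), 14 thick (y), 14 high; on its middle a grip plate 40 long (x), 14 thick (y), top 90 above the underside. Ends alike: either can push. Point: mid-plane, 45 above the underside; grip across the thickness here or higher. 55 g. The plain wood block on the other side is not it.
- long_pin_center (a point): The pin to feed: plain steel piston pin, a cylinder 20 mm in diameter and 60 mm long, about 90 g, lying loose along either one of the two lanes near its entry. The point is its centre, its x axis runs along the pin.
- short_pin_center (a point): The pin to leave alone: same steel, 20 mm in diameter but 36 mm long, lying loose in the other lane. The point is its centre, its x axis runs along the pin.
- track: Fixed steel plate, two open-topped lanes. Origin: table level, midway between lanes; x runs along them from entry to stop, z up. In mm: lane middles y = +-35; floor z = 8, wall tops 22; walls 26 apart from x = -50 to the stop, flaring to 48 apart at x = -108; plate from x = -120 to 170; stop face x = 100, 32 high, then two dial gauges 36 high. Home: long pin's centre at x = 70.
Things that resemble listed ones, but are neither listed nor needed, are in the scene too. Leave any blue, green or red look-alike of the part that bears long_pin_center alone.

How it is judged:
On the way:
1. the long pin has been moved 20 mm or more along its lane, with the push stick in the lane behind it (distance of long_pin_center from where it was at the start of the episode above 0.02 m and horizontal distance between push_stick_center and long_pin_center below 0.105 m and angle between the x axis of push_stick_center and the x axis of track, either way round below 0.4 rad), for 0.1 s.
At the end, for the whole second after the job is handed in: The long pin lies flat in its lane within 10 mm of the end stop, at rest; the short pin is within 15 mm of where it started; the push stick is released and at rest anywhere (it may stay in the lane) (x of long_pin_center in the frame of track between 0.06 and 0.075 m and (y of long_pin_center in the frame of track between -0.045 and -0.025 m or y of long_pin_center in the frame of track between 0.025 and 0.045 m) and height (world z) of long_pin_center below 0.026 m and angle between the x axis of long_pin_center and the x axis of track, either way round below 0.2 rad and linear speed of long_pin below 0.02 m/s and linear speed of push_stick below 0.03 m/s and distance of short_pin_center from where it was at the start of the episode below 0.015 m); the robot touches nothing.
It fails at once if the gripper or arm touches a pin (contact force between any of the fingers, the arm and long_pin above 0.5 N or contact force between any of the fingers, the arm and short_pin above 0.5 N).
It fails at once if the short pin is moved by more than 15 mm (distance of short_pin_center from where it was at the start of the episode above 0.015 m).
It also fails if it takes over 40 s, if anything falls off the work surface, if the arm or the gripper's body presses on something with over 40 N, if the wrist force passes 120 N, or if a joint passes its speed limit or range.

## Working session

There is one attempt and no reset: what is moved stays moved. The work goes in short steps, each a Python script; the robot and the scene stay as the last script left them, time stands still between calls to the robot, and variables do not carry over. Pictures are saved under pics/ and viewed, and the job is handed in when it is done.

```bash
mkdir -p pics; ls; python3 - <<'E'
from workcell import *
import cv2
for n in("scene","top"):
    cv2.imwrite(f"pics/{n}0.png",camera(n)); i=camera_info(n); print(n,i)
o=get_obs();print(o["clock"],o["tool_pos"],o["eef_rot"],o["grip_width"])
E
```

```text
pics
scene {'mtx': array([[400.31835639,   0.        , 325.16974917],
       [  0.        , 400.31835639, 198.12608227],
       [  0.        ,   0.        ,   1.        ]]), 'xyz': array([ 1.40104406, -0.31924451,  0.60142034]), 'rotation': array([-2.12490025,  0.0059245 ,  1.1954703 ])}
top {'mtx': array([[459.81712813,   0.        , 328.97869169],
       [  0.        , 459.81712813, 198.26693689],
       [  0.        ,   0.        ,   1.        ]]), 'xyz': array([0.39283267, 0.00147162, 1.01169802]), 'rotation': array([-2.92892270e+00,  1.02974588e-03, -1.51718863e+00])}
0.1 [ 0.26489938 -0.56581087  0.40357659] [-3.14132564e+00  1.88911439e-03 -1.13298926e+00] 0.08546399486417024
```

View pics/scene0.png

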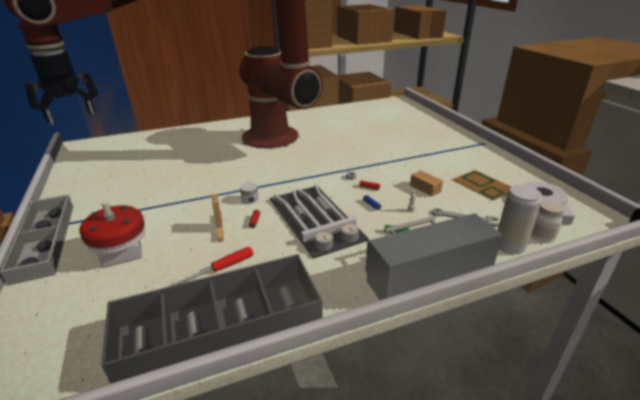

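View pics/top0.png

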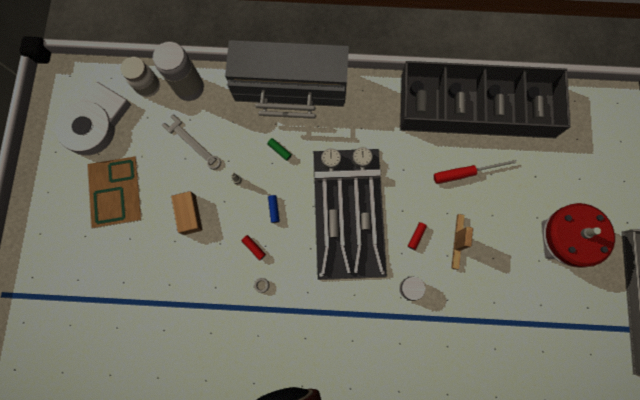

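The top view shows the track around (348,215), with its gauges and stop at the top. The pins are near (333,222) and (365,221), and the T-stick is near (461,242). The plain block is at (186,213), and the blue, green and red cylinders are look-alikes to leave alone. I'll enlarge the track and the stick.

```bash
python3 - <<'E'
import cv2,numpy as np
t=cv2.imread("pics/top0.png");s=cv2.imread("pics/scene0.png")
a=cv2.resize(t[140:290,300:400],None,fx=4,fy=4,interpolation=cv2.INTER_CUBIC)
b=cv2.resize(t[200:275,430:490],None,fx=6,fy=6,interpolation=cv2.INTER_CUBIC)
o=np.zeros((600,770,3),np.uint8);o[:600,:400]=a;o[:450,405:765]=b
cv2.imwrite("pics/topz.png",o)
c=cv2.resize(s[165:265,190:380],None,fx=4.2,fy=4.2,interpolation=cv2.INTER_CUBIC);cv2.imwrite("pics/scz.png",c[:, :800])
E
```

```text
(no output)
```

View pics/topz.png

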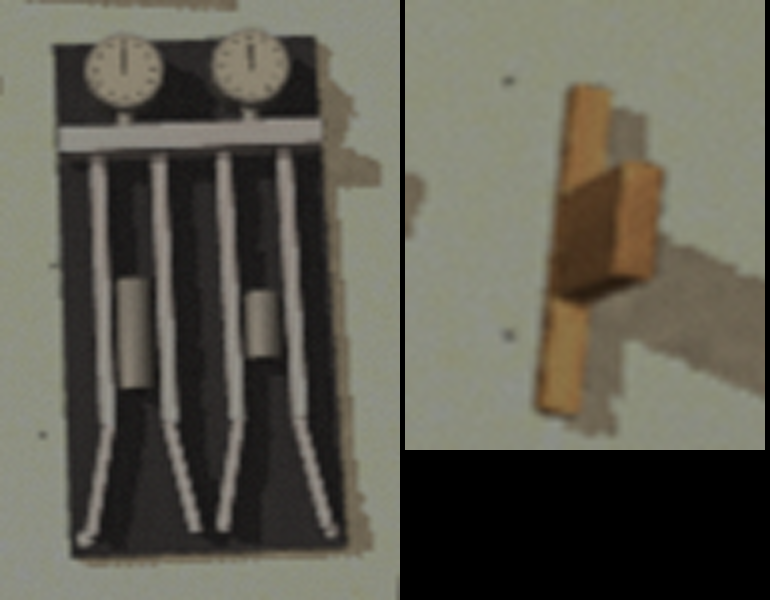

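View pics/scz.png

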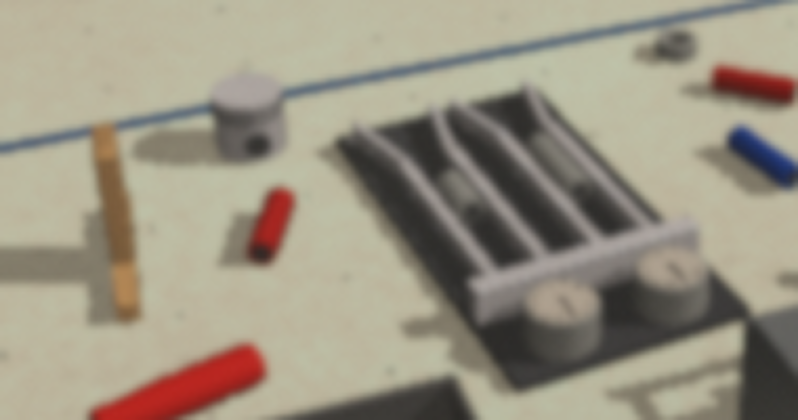

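The enlarged crop settles it. The left-lane pin at px (333.5,223) is about 27.5 px long and the right-lane pin at (365.5,221) about 17 px, so the long pin is the left one (+y). The wooden T at (458–462,214–268) is the push stick. Next I'll cast rays and triangulate the heights.

```bash
cat > h.py <<'E'
import numpy as np,cv2
from scipy.spatial.transform import Rotation as R
from workcell import *
def ray(n,p):
    i=camera_info(n);K=i["mtx"];M=R.from_euler("xyz",i["rotation"]).as_matrix()
    return i["xyz"],M@np.linalg.solve(K,[p[0],p[1],1.])
def onz(n,p,z):
    c,d=ray(n,p);return c+d*(z-c[2])/d[2]
def tri(p,q):
    a,d=ray("top",p);b,e=ray("scene",q)
    s=np.linalg.lstsq(np.c_[d,-e],b-a,rcond=None)[0]
    P=a+d*s[0];Q=b+e*s[1];return (P+Q)/2,np.linalg.norm(P-Q)
def proj(n,P):
    i=camera_info(n);M=R.from_euler("xyz",i["rotation"]).as_matrix();v=i["mtx"]@(M.T@(np.array(P)-i["xyz"]));return v[:2]/v[2]
E
python3 - <<'E'
from h import *
np.set_printoptions(precision=4,suppress=True)
T=lambda x,y:(300+(x+.5)/4-.5,140+(y+.5)/4-.5)
S=lambda x,y:(430+(x-405+.5)/6-.5,200+(y+.5)/6-.5)
C=lambda x,y:(190+(x+.5)/4.2-.5,165+(y+.5)/4.2-.5)
pl=[onz("top",T(*p),.008) for p in((53,45),(316,37),(347,545),(73,556))]
for p in pl:print("plate",p)
b=(pl[2]+pl[3])/2;e=(pl[0]+pl[1])/2;d=e-b;print("len",np.linalg.norm(d),"yaw",np.arctan2(d[1],d[0]))
print("w",np.linalg.norm(pl[0]-pl[1]),np.linalg.norm(pl[2]-pl[3]))
for p in((99,155),(159,155),(224,153),(286,152),(107,420),(170,418),(237,418),(298,416)):print("wall",onz("top",T(*p),.022))
for nm,pp in (("long",((117,277),(150,277),(152,388),(120,388))),("short",((246,290),(278,290),(280,357),(248,357)))):
    q=np.array([onz("top",T(*p),.022) for p in pp]);print(nm,q.mean(0),np.linalg.norm(q[0]-q[3]))
f=np.array([onz("top",S(*p),.014) for p in((573,85),(612,88),(577,413),(536,410))]);print("foot",f,f.mean(0))
d=(f[0]+f[1]-f[2]-f[3])/2;print(np.linalg.norm(d),"yaw",np.arctan2(d[1],d[0]))
g=np.array([onz("top",S(*p),.09) for p in((625,160),(663,168),(648,280),(610,275))]);print("grip",g,g.mean(0))
d=(g[0]+g[1]-g[2]-g[3])/2;print(np.linalg.norm(d),"yaw",np.arctan2(d[1],d[0]))
# two-view: far/near foot ends(front face, +x end) & track features
print("stick near end top edge mid",tri(S(592,87),C(124,270)))
print("plate TR",tri(T(316,37),C(519,390)),"BL?",tri(T(73,556),C(522,92)),"BR",tri(T(347,545),C(338,141)))
print("grip pred in scene",[proj("scene",x)for x in g], "foot",[proj("scene",x) for x in f])
E
python3 - <<'E'
import cv2
s=cv2.imread("pics/scene0.png")
cv2.imwrite("pics/st.png",cv2.resize(s[185:250,195:245],None,fx=9,fy=9,interpolation=cv2.INTER_CUBIC))
E
```

```text
plate [0.7178 0.0568 0.008 ]
plate [ 0.7306 -0.093   0.008 ]
plate [ 0.445  -0.1185  0.008 ]
plate [0.4313 0.0285 0.008 ]
len 0.2873382768287698 yaw 0.09373028674887605
w 0.1503423777341723 0.14766101257255448
wall [0.6508 0.0266 0.022 ]
wall [ 0.6526 -0.0067  0.022 ]
wall [ 0.6557 -0.0427  0.022 ]
wall [ 0.6581 -0.0771  0.022 ]
wall [0.5038 0.0141 0.022 ]
wall [ 0.5067 -0.0198  0.022 ]
wall [ 0.5086 -0.0558  0.022 ]
wall [ 0.5115 -0.0886  0.022 ]
long [0.5524 0.0016 0.022 ] 0.06112469835317864
short [ 0.561  -0.0679  0.022 ] 0.03695942889853542
foot [[ 0.5882 -0.2708  0.014 ]
 [ 0.5878 -0.285   0.014 ]
 [ 0.4688 -0.2715  0.014 ]
 [ 0.469  -0.2569  0.014 ]] [ 0.5285 -0.2711  0.014 ]
0.11987659328626582 yaw -0.11434864672560523
grip [[ 0.5485 -0.2674  0.09  ]
 [ 0.5465 -0.2801  0.09  ]
 [ 0.5083 -0.2747  0.09  ]
 [ 0.5093 -0.262   0.09  ]] [ 0.5282 -0.2711  0.09  ]
0.03901456448579473 yaw -0.1392721199067188
stick near end top edge mid (array([ 0.5836, -0.2729,  0.0349]), np.float64(0.0020841227285571594))
plate TR (array([ 0.7322, -0.0912,  0.0053]), np.float64(0.004317500604212241)) BL? (array([0.4306, 0.0261, 0.0053]), np.float64(0.0051479974898491114)) BR (array([ 0.4457, -0.1166,  0.0063]), np.float64(0.004494282466316114))
grip pred in scene [array([216.3004, 201.8157]), array([210.7646, 202.4614]), array([210.8559, 194.3702]), array([216.11  , 193.5696])] foot [array([222.0499, 236.7878]), array([216.0343, 238.0534]), array([214.4388, 211.47  ]), array([220.0397, 210.3811])]
```

View pics/st.png

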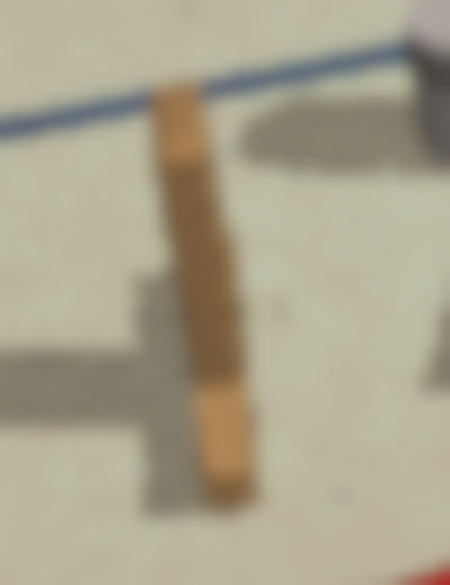

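```bash
python3 - <<'E'
from h import *
np.set_printoptions(precision=4,suppress=True)
S=lambda x,y:(430+(x-405+.5)/6-.5,200+(y+.5)/6-.5)
Z=lambda x,y:(195+(x+.5)/9-.5,185+(y+.5)/9-.5)
print("grip top +x",tri(S(644,164),Z(190,157)),"-x",tri(S(629,277.5),Z(176.5,89)))
print("foot top +x",tri(S(592.5,86.5),Z(229,474)))
T=lambda x,y:(300+(x+.5)/4-.5,140+(y+.5)/4-.5)
C=lambda x,y:(190+(x+.5)/4.2-.5,165+(y+.5)/4.2-.5)
print("stop top corner R front(x+)",tri(T(321,121),C(478,287)),"L",tri(T(58,130),C(694,222)))
o=get_obs()
for p,y in(((.5283,-.2711,.3),-1.688),((.5283,-.2711,.217),-1.688),((.46,-.007,.26),-1.484),((.56,.0,.23),-1.484)):
    print(inverse_kinematics(p,[np.pi,0,y]))
E
```

```text
grip top +x (array([ 0.5478, -0.2712,  0.0903]), np.float64(0.004850307597159405)) -x (array([ 0.5091, -0.2678,  0.0888]), np.float64(0.0017574820893297984))
foot top +x (array([ 0.5881, -0.2767,  0.0144]), np.float64(0.002163594635875316))
stop top corner R front(x+) (array([ 0.6737, -0.0931,  0.0351]), np.float64(0.003274761161898013)) L (array([0.6604, 0.0491, 0.0343]), np.float64(0.0009990156520074682))
[-0.5994  0.0657  1.7795 -0.      1.2964  1.0886]
[-0.5994  0.1669  1.8226 -0.      1.1521  1.0886]
[-0.1772 -0.2172  2.1182 -0.      1.2406  1.3068]
[-0.1329  0.0739  1.8997 -0.      1.168   1.3511]
```

The two-view heights agree with the text: grip top 89–90 mm, foot 14 mm, stop 34–35 mm against 32. Now I'll grasp and lift the stick, then look.

```bash
python3 - <<'E'
from h import *
np.set_printoptions(precision=4,suppress=True)
move_ptp([.5283,-.271,.30],[np.pi,0,-1.688])
gripper_to(.06)
move_linear([.5283,-.271,.220],velocity=.1)
print(get_obs()["ft_force"])
gripper_to(0.0,newtons=40)
o=get_obs();print(o["grip_width"],o["ft_force"])
move_linear([.5283,-.271,.26],velocity=.1)
o=get_obs();print(o["grip_width"],o["ft_force"],o["tool_pos"],o["eef_rot"],o["clock"])
for n in("scene","top"): cv2.imwrite(f"pics/{n}1.png",camera(n))
E
```

```text
[-0.4375 -1.1806 -0.2471]
0.013405668017589422 [-0.8431 -0.1233  2.1549]
0.013412391422356042 [-0.545   0.4905 -1.4055] [ 0.5283 -0.271   0.2602] [-3.1413 -0.0002 -1.688 ] 3.9667
```

```bash
python3 - <<'E'
import cv2,numpy as np
s=cv2.imread("pics/scene1.png");t=cv2.imread("pics/top1.png")
a=cv2.resize(s[130:280,150:350],None,fx=3.8,fy=3.8,interpolation=cv2.INTER_CUBIC);cv2.imwrite("pics/s1z.png",a)
cv2.imwrite("pics/t1z.png",cv2.resize(t[130:330,300:520],None,fx=3,fy=3))
E
```

```text
(no output)
```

View pics/s1z.png

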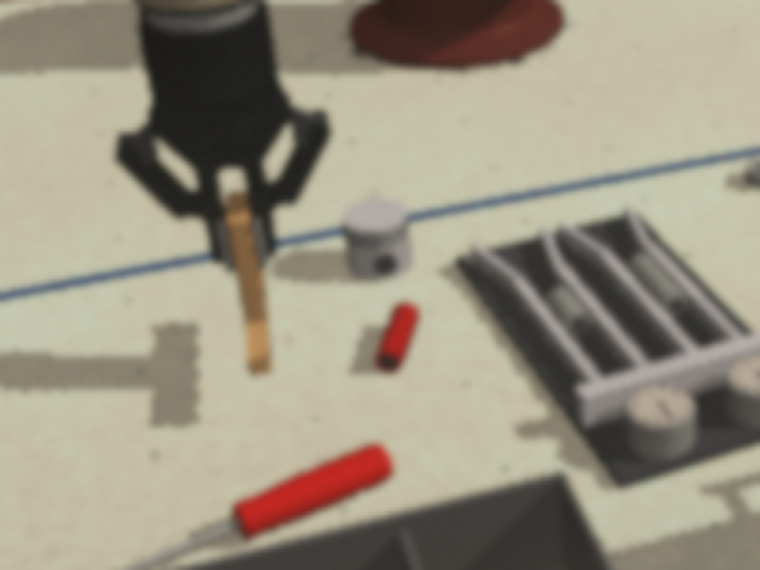

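View pics/t1z.png

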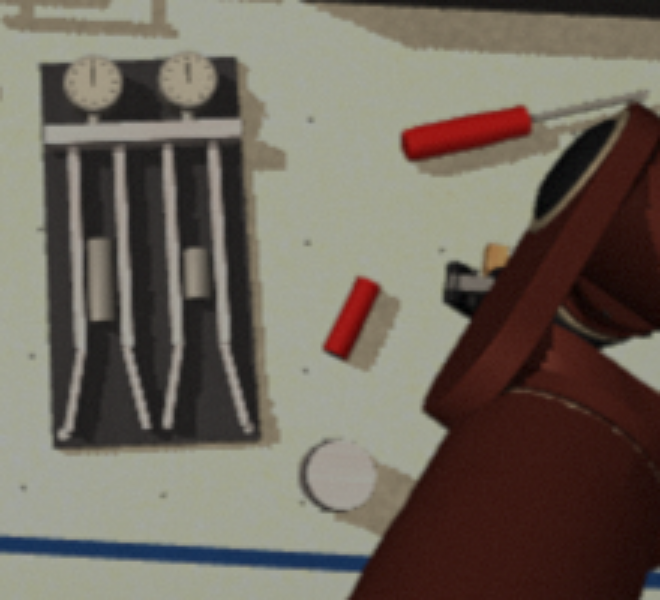

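The stick is held straight (width 13.4 mm); its foot shows at (258,345) in the scene crop. Next I'll carry it high over to the left lane's entry and lower it behind the long pin.

```bash
cat >> h.py <<'E'
YAW=.087
def lane(l,z): return [.5533+l*np.cos(YAW)/1000,.0012+l*np.sin(YAW)/1000,z]
E
python3 - <<'E'
from h import *
np.set_printoptions(precision=4,suppress=True)
rot=[np.pi,0,YAW-np.pi/2]
move_linear([.5283,-.271,.34],velocity=.15)
move_ptp(lane(-103,.34),rot)
f0=get_obs()["ft_force"]
move_linear(lane(-103,.262),velocity=.12)
for z in(.252,.242,.235,.231):
    move_linear(lane(-103,z),velocity=.04)
    f=get_obs()["ft_force"]-f0;print(z,f)
    if abs(f[2])>6: print("contact");break
o=get_obs();print(o["tool_pos"],o["eef_rot"],o["clock"],o["grip_width"])
for n in("scene","top"): cv2.imwrite(f"pics/{n}2.png",camera(n))
s=cv2.imread("pics/scene2.png");t=cv2.imread("pics/top2.png")
cv2.imwrite("pics/s2z.png",cv2.resize(s[150:265,230:390],None,fx=4.9,fy=4.9,interpolation=cv2.INTER_CUBIC))
cv2.imwrite("pics/t2z.png",cv2.resize(t[140:290,300:420],None,fx=4,fy=4,interpolation=cv2.INTER_CUBIC))
E
```

```text
0.252 [ 0.1085  0.747  -0.2579]
0.242 [-0.8315  0.5121  0.7355]
0.235 [-0.3949  1.31    0.7305]
0.231 [ 0.1167  0.6278 -0.2503]
[ 0.4505 -0.0077  0.2307] [ 3.1409  0.0002 -1.4838] 7.9917 0.013359581084085671
```

View pics/s2z.png

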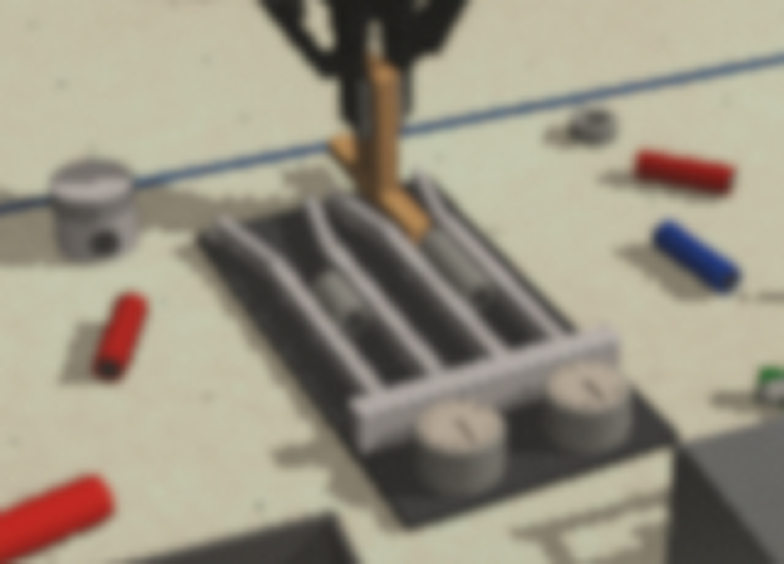

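View pics/t2z.png

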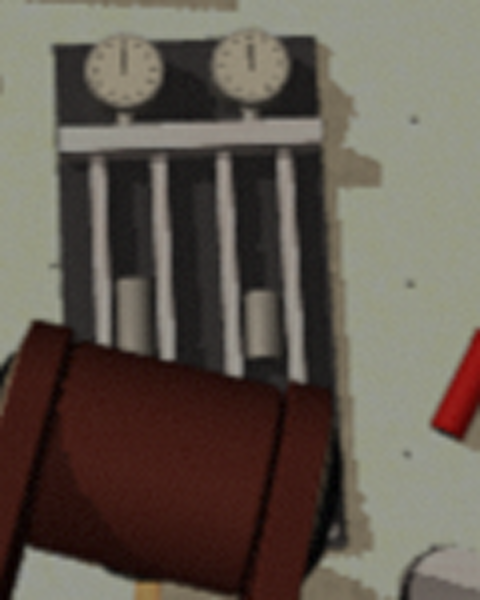

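The foot end sits in the left lane directly behind the long pin (scene crop (415,220)), with no contact forces. I'll push in steps and watch the force.

```bash
python3 - <<'E'
from h import *
np.set_printoptions(precision=2,suppress=True)
f0=get_obs()["ft_force"]
for l in [-90,-75,-60,-45,-35,-30,-27,-25,-24,-23,-22,-21,-20,-19,-18,-17,-16,-15]:
    move_linear(lane(l,.2307),velocity=.04 if l<-29 else .015)
    hold(.1)
    o=get_obs();f=o["ft_force"]-f0;print(l,f,(o["tool_pos"][0]-.5533)*1000)
    if np.linalg.norm(f[:2])>6: print("contact");break
print(o["clock"],o["grip_width"])
for n in("scene","top"): cv2.imwrite(f"pics/{n}3.png",camera(n))
s=cv2.imread("pics/scene3.png");t=cv2.imread("pics/top3.png")
cv2.imwrite("pics/s3z.png",cv2.resize(s[150:265,230:390],None,fx=4.9,fy=4.9,interpolation=cv2.INTER_CUBIC))
E
```

```text
-90 [-0.52  1.84  0.3 ] -89.67141670191452
-75 [-0.26  1.51 -0.14] -74.72382755991613
-60 [-0.73  0.93 -0.38] -59.78579185600164
-45 [-0.88  0.59  0.02] -44.8512014366218
-35 [-0.43  1.33 -0.43] -34.8199249902641
-30 [-0.21  1.23 -0.26] -29.81082698954518
-27 [-0.12  1.07 -0.28] -26.86243279960332
-25 [-0.3   1.08 -0.91] -24.847663897822002
-24 [-0.19  1.2  -0.76] -23.88538514958094
-23 [-1.56  1.03 -0.3 ] -22.897114508292905
-22 [-1.33  0.77 -0.44] -21.874129448900437
-21 [-0.66  1.13 -1.46] -20.86936103352699
-20 [-2.69  0.95  0.52] -20.000503833561112
-19 [-5.96  0.74  2.29] -19.43793193582566
contact
14.35 0.013866113307934117
```

View pics/s3z.png

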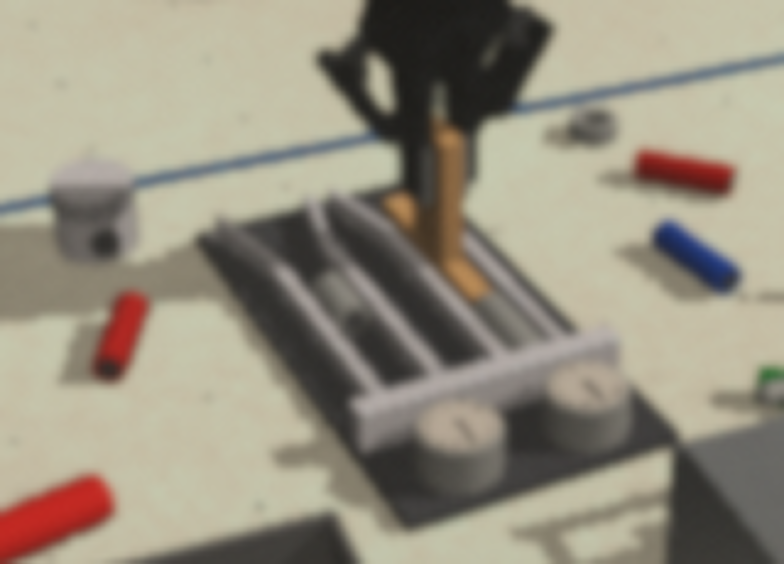

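The force rose at l = -20, exactly where contact with the stop was predicted, and the scene crop shows the pin against the stop bar at (520,330). Now I'll ease off, set the stick on the lane floor, release and retreat.

```bash
python3 - <<'E'
from h import *
np.set_printoptions(precision=4,suppress=True)
move_linear(lane(-20.5,.2302),velocity=.02)
move_linear(lane(-20.5,.2290),velocity=.01)
print(get_obs()["ft_force"])
gripper_to(.04); hold(.2)
p=get_obs()["tool_pos"]
move_linear([p[0],p[1],.33],velocity=.08)
move_joints([-1.252,0.053,1.613,0,1.476,-0.119]); hold(.3)
for n in("scene","top"): cv2.imwrite(f"pics/{n}4.png",camera(n))
o=get_obs();print(o["ft_force"],o["clock"],o["grip_width"])
s=cv2.imread("pics/scene4.png");t=cv2.imread("pics/top4.png")
u=np.zeros((600,800,3),np.uint8);u[:,:400]=cv2.resize(t[140:290,300:400],None,fx=4,fy=4,interpolation=cv2.INTER_CUBIC)
k=cv2.resize(s[150:265,250:390],None,fx=2.8,fy=2.8,interpolation=cv2.INTER_CUBIC);u[:k.shape[0],405:405+k.shape[1]]=k
cv2.imwrite("pics/z4.png",u)
E
```

```text
[-0.0579  0.3046 -0.7646]
[ 0.7061  0.0952 -1.1064] 19.6083 0.039889887794459906
```

View pics/z4.png

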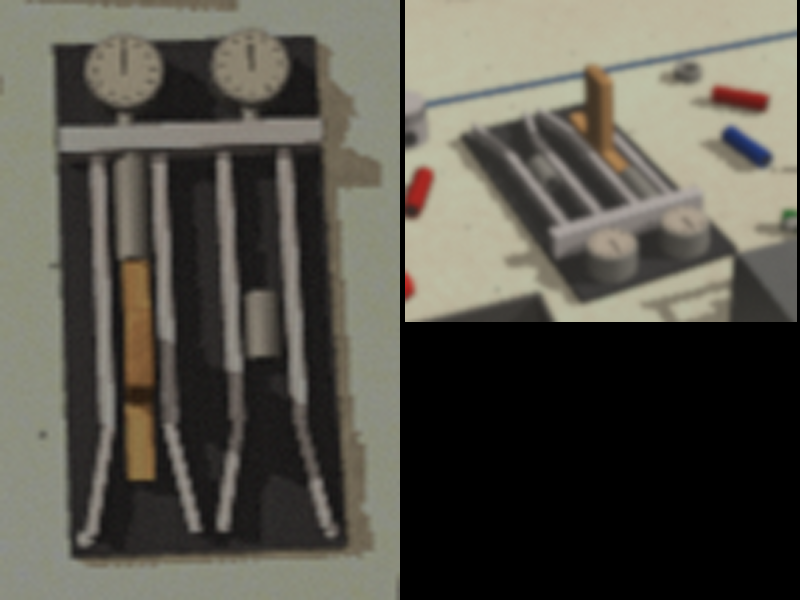

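The long pin reaches the stop (crop rows 153–258), the stick stands behind it, and the short pin has not moved (rows 290–357). One numeric check, then I hand in.

```bash
python3 - <<'E'
from h import *
p=onz("top",(300+(133+.5)/4-.5,140+(258+.5)/4-.5),.022)
print("pin rear local x mm",((p[0]-.5533)*np.cos(YAW)+(p[1]-.0012)*np.sin(YAW))*1000)
job_done()
E
```

```text
pin rear local x mm 40.348352366582816
the job is handed in; nothing more can be done
```

The long pin is fully home against the end stop, and I handed the job in with no failed checks. I gripped the wooden push stick, lowered it into the left (+y) lane behind the pin and pushed until the force rose to about 6 N. That happened within 1 mm of where I expected the stop. I then eased off, set the stick on the lane floor, let go and moved the arm clear; the clock read about 20 s of the 40 s allowed.

- **Long pin:** the last pictures put its rear end at x ≈ 40 mm in the track frame, so its centre is at about 70 mm, which is home.
- **Short pin:** it shows at the same pixels as at the start.
- **Stick:** it stands free in the lane behind the long pin.
- **Disagreements:** the two camera views differed by up to 5 mm. They put the stop top at 34–35 mm against the stated 32, and the plate surface at 5–6 mm against 8. None of this affected the result.

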